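# Compare duplicate seed samples at the carousel

### The arm

A 6-joint arm with a two-finger parallel gripper is mounted at the origin on a cart in front of the work surface, level with it; the furniture and walls round the work are solid. World frame = base frame: x ahead of the robot, y to its left, z up, the work surface at z = 0. Lengths are in m, angles in rad, forces in N, time in s.
With the tool pointing down it reaches from about 0.225 to 0.875 m from the base axis. Payload 3.4 kg.
Tool frame: the origin (TCP) lies midway between the tips of the shut fingers; the grasp point (between the pads) lies 19 mm behind it; z points along the fingers, y is the line along which they close (so a half turn about z gives the same grasp; the last joint's range is limited). The gripper opens to 85 mm and grips with 20 to 120 N. Pads are 22 mm wide; open, the fingers measure 114 mm over their backs; the gripper's body (76 mm by 85 mm) begins 54 mm behind the grasp point. The pads swing forward as they close: fully open they stand 13 mm farther back than shut.
Start: joints at [-1.327, 0.276, 1.505, -0, 1.361, -0.121], TCP at [0.205, -0.537, 0.231] pointing down, gripper open.
Joint ranges: [-2.89, 2.89], [-0.75, 2.08], [0.22, 2.7], [-1.18, 4.32], [0.11, 2.71], [-2.7, 2.7]. Speed limits (rad/s): [2.57, 2.57, 3.14, 3.14, 3.14, 3.14].

### API

Orientations are given as a unit quaternion [w, x, y, z].
In Python, from rig import * gives the robot as it stands.
- The arm moves only by the tool apply_moves, never from a script. Its argument "steps" is one flat list of numbers, 4 for each row, row after row: the shift along the world's x, y, z in cm, then the turn about the world's z in degrees. A call has 1 to 8 rows; each row is the pose to reach, as a shift and turn from the pose commanded when the call began; what a row does not reach only later rows make up. A row lasts 1/12 s, in which the tool goes at most 41.7 mm and 7.16 degrees, less where a joint would pass 70% of its speed; a pose out of reach is approached as far as the arm can. A call with a gripper value outside its range is refused whole. "jaw" is the closure in counts, from 0 (fully open) to 255 (shut), set as the call begins (left out, the last holds). The fingers move at their own pace and stop on an object; "newtons" is the grip in N (left out, the last holds). Time passes only in rows, so rows that repeat a pose let the fingers close. It gives the time, the measured TCP pose, the force, the opening and the grip force at its end, in the units of the state.
- get_state(): the state, without advancing time (a new reading comes with each control period).
- get_image(name): name is "scene" or "top" or "wrist"; returns the picture (480x640x3 uint8, red, green, blue); there is no depth.
- calibration(name): a dict with "fx", "fy", "cx", "cy" (pixels), "xyz" and "rotation" of the camera in the world. Camera axes: x right, y up, looking along -z (the intrinsics and any distortion apply to the point x, -y, -z); pixel columns grow to the right and rows downward; lengths in m; the calibration is good to about 2 mm. A picture is of the moment at which its call begins: read the wrist's pose just before it. calibration takes no time and is no camera call; for the wrist camera it gives the pose at the moment of the call.
- sign_off(): hands the job in; it is judged then, once.
The state is a dict: "clock": time; "qpos": joint angles; "qd": joint speeds; "effort": joint torques, N m; "position": TCP position; "ee_rot": TCP orientation; "contact_force": force on the tool from outside, world axes, zero at the start; "moment": the same for the moment, N m; "width": finger opening in m; "gripper_force": force on a finger pad.
Only numpy, scipy, OpenCV 4.12 (cv2) and the standard library are available. Lean on these libraries where they do the work, as an engineer would, in place of code of your own. Each camera call takes 0.05 s, during which the arm holds its last target. There are 200 camera calls.

### The job

The red-capped duplicate vial has fallen over on the worktop: stand it upright, cap up, in the middle of the round white pad in front of the sample carousel and let go of it. Then turn the carousel by its black knob until the other red-capped vial, the one in the carousel, is at the front, directly facing the pad, and finish still gripping the knob so that the turntable is held there. Leave all other things as they are.

Things in the scene. Friction and masses are not known exactly. Their poses are not given: they have to be found in the camera images.
- duplicate_center (a point): glass sample vial, 33 mm across and 78 mm tall, 60 g, red screw cap 28 mm across and the top 16 mm of the height; at the start it lies on its side on the worktop to the right of the carousel, free to roll, its axis 16 mm above the worktop, its cap pointing roughly to +y (within 35 degrees); it can swivel between the finger pads when gripped; position of its centre, half-way up its 78 mm; z points from its base to its cap
- pad (a point): centre of the top face of the fixed round white pad, 70 mm across, its top 8 mm above the worktop; it sits on the carousel's foot, 162 mm from the turntable's axis; local -x points from the turntable's axis to the pad
- red_vial_center (a point): glass sample vial, 33 mm across and 78 mm tall, 60 g, red screw cap 28 mm across and the top 16 mm of the height; stands in one of the carousel's eight pockets (rings 43 mm across and 24 mm high, open at the top), 82 mm from the turntable's axis, and goes round with the turntable; it is to come to the front; position of its centre, half-way up its 78 mm; z points from its base to its cap
- front_spot (a point): fixed point on the carousel's front, on the line from the turntable's axis to the pad, 82 mm from the axis, where the centre of the vial that faces the pad is (height 65 mm)
- knob_grip (a point): centre of the black round knob, 40 mm across, 42 mm tall (its full width over the middle 30 mm), on the axis of the turntable and fast to it, 123 mm above the worktop; its top at 144 mm is higher than the vials (104 mm); below it is a stem 18 mm across. The turntable, 216 mm across, top 26 mm above the worktop, turns freely either way with light friction (about 0.06 N m, plus 0.08 N m per rad/s) and stays where it is left
- turntable (a joint): angle of the turntable in rad, 0 at the start whatever way it stands, growing counter-clockwise seen from above
- knob: the black knob; origin on its underside, on the axis, 21 mm below point knob_grip
- duplicate: the fallen red-capped vial; origin at the centre of its base, z towards its cap
- blue_vial_center (a point): glass sample vial, 33 mm across and 78 mm tall, 60 g, blue screw cap 28 mm across and the top 16 mm of the height; in a pocket of the carousel; position of its centre, half-way up its 78 mm; z points from its base to its cap
- white_vial_center (a point): glass sample vial, 33 mm across and 78 mm tall, 60 g, white screw cap 28 mm across and the top 16 mm of the height; in a pocket of the carousel; position of its centre, half-way up its 78 mm; z points from its base to its cap
- back_vial_center (a point): another glass sample vial, 33 mm across and 78 mm tall, 60 g, white screw cap 28 mm across and the top 16 mm of the height; in a pocket of the carousel; position of its centre, half-way up its 78 mm; z points from its base to its cap
- moisture_dish: round aluminium dish with lid, 61 mm across, 26 mm high, a bystander; origin at the centre of its underside
- petri: petri dish, 68 mm across, 14 mm high, a bystander; origin at the centre of its underside
- tape: roll of brown tape, 92 mm across, 48 mm high, a bystander; origin at the centre of its underside
- marker: marker pen, 135 mm long, a bystander; origin at the centre of its underside
Things that resemble listed ones, but are neither listed nor needed, are in the scene too. What is shaped like the duplicate but green is not meant.

How it is judged:
On the way, in this order (a step that is already met when the one before it is completed fails the run):
1. the duplicate vial stands upright on the pad, let go and at rest (angle between duplicate_center's own z axis and vertical below 0.12 rad and horizontal distance between duplicate_center and pad below 0.02 m and z of duplicate_center in the frame of pad between 0.034 and 0.044 m and contact force between the fingers and duplicate below 0.05 N and linear speed of duplicate below 0.02 m/s), for 0.3 s.
2. the carousel's red-capped vial faces the pad and the fingers hold the knob (horizontal distance between red_vial_center and front_spot below 0.012 m and angle between red_vial_center's own z axis and vertical below 0.3 rad and velocity of joint turntable between -0.05 and 0.05 rad/s and contact force between the fingers and knob above 3 N), for 0.3 s.
At the end, for the whole second after the job is handed in: Duplicate vial upright (7 degrees), released, within 20 mm of the pad's centre; the carousel's red-capped vial upright, its centre within 12 mm of the front spot (about 8 degrees of turn); turntable still; the fingers press the knob with more than 3 N (all of step 1 and all of step 2); the arm keeps its last pose, push and grip.
It fails at once if a vial in the carousel is tipped over or out of its pocket (angle between any of red_vial_center, blue_vial_center, white_vial_center, back_vial_center's own z axis and vertical above 0.4 rad or horizontal distance between any of red_vial_center, blue_vial_center, white_vial_center, back_vial_center and knob_grip above 0.095 m).
It fails at once if a bystander is pushed more than 30 mm away (distance of any of moisture_dish, petri, tape, marker from where it was at the start of the episode above 0.03 m).
It also fails if it takes over 58 s, if anything falls off the work surface, if the arm or the gripper's body presses on something with over 40 N, if the wrist force passes 120 N, or if a joint passes its speed limit or range.

## Working session

There is one attempt and no reset: what is moved stays moved. The work goes in short steps, Python scripts to look and compute and a tool call to move; the robot and the scene stay as the last step left them, time stands still between calls to the robot, and variables do not carry over. Pictures are saved under pics/ and viewed, at most 10 in all, crops included, and the job is handed in when it is done.

Besides the shell and the picture viewer there is one more tool, called by a JSON object that holds its "fn" and its "kwargs". apply_moves: Moves the arm, as the interface text tells. Its arguments: {"type":"object","properties":{"steps":{"type":"array","items":{"type":"number"}},"jaw":{"type":"number"},"newtons":{"type":"number"}},"required":["steps"]}

```bash
mkdir -p pics; cat > h.py <<'E'
from rig import *
import numpy as np, cv2
def snap(n,f):
    im=np.array(get_image(n)); cv2.imwrite('pics/'+f,im[:,:,::-1]); return im
def ray(n,u,v,z,c=None):
    c=c or calibration(n); R=np.array(c['rotation'])
    if R.shape!=(3,3):
        from scipy.spatial.transform import Rotation as Ro
        R=Ro.from_quat(np.roll(R,-1)).as_matrix()
    d=R@np.array([(u-c['cx'])/c['fx'],-(v-c['cy'])/c['fy'],-1]); o=np.array(c['xyz'])
    return o+d*(z-o[2])/d[2]
E
python3 - <<'E'
from h import *
snap('top','t1.png');snap('scene','s1.png')
for n in('top','scene','wrist'):print(n,calibration(n))
print(get_state())
E
```

```text
top {'fx': 495.56153731234735, 'fy': 495.56153731234735, 'cx': 327.19633946128175, 'cy': 247.05121564909302, 'xyz': array([0.25072218, 0.0058307 , 1.35913632]), 'rotation': array([-0.70130519, -0.05979878,  0.07124996,  0.70676628])}
scene {'fx': 494.83437417612896, 'fy': 494.83437417612896, 'cx': 329.2554387968705, 'cy': 238.37645172892903, 'xyz': array([0.14183789, 0.67897968, 0.92334954]), 'rotation': array([-0.22418452, -0.0861139 ,  0.35828528,  0.90219585])}
wrist {'fx': 370.91800920358367, 'fy': 370.91800920358367, 'cx': 323.7603200190316, 'cy': 242.90857479274288, 'xyz': array([ 0.27023892, -0.51222877,  0.37239479]), 'rotation': array([ 0.81584423, -0.11283345,  0.07849161, -0.5616991 ])}
{'clock': 0.1, 'qpos': array([-1.32701455e+00,  2.76508977e-01,  1.50602519e+00,  1.10209601e-06,
        1.36069835e+00, -1.20977120e-01]), 'qd': array([-9.11356494e-04, -2.73147188e-04, -2.96475831e-03, -6.84572559e-05,
        5.88676551e-04,  1.96170861e-03]), 'effort': array([ 4.91747323e-04, -4.17698658e+01, -2.46404135e+01, -1.87820169e-04,
        5.74293867e-03,  1.15566684e-05]), 'position': array([ 0.20500696, -0.53669731,  0.23053177]), 'ee_rot': array([-8.18415476e-04,  9.83414607e-01,  1.81369895e-01, -4.97760124e-05]), 'contact_force': array([-0.85917819, -0.39386837, -0.28037539]), 'moment': array([-0.01704544,  0.00136839,  0.03180916]), 'gripper_force': 0.0, 'width': 0.08538306440975445}
```

View pics/t1.png

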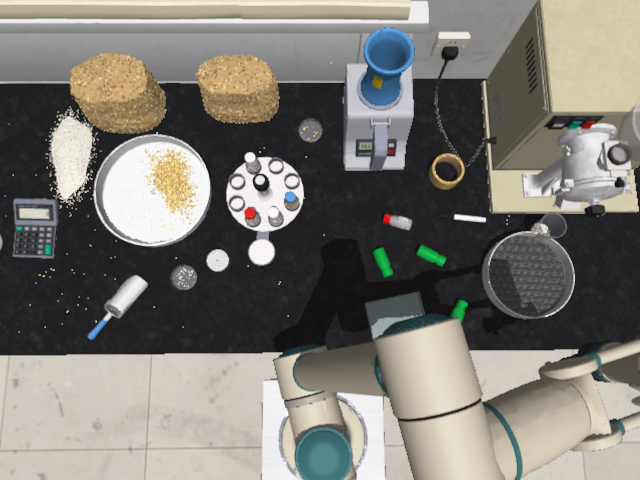

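View pics/s1.png

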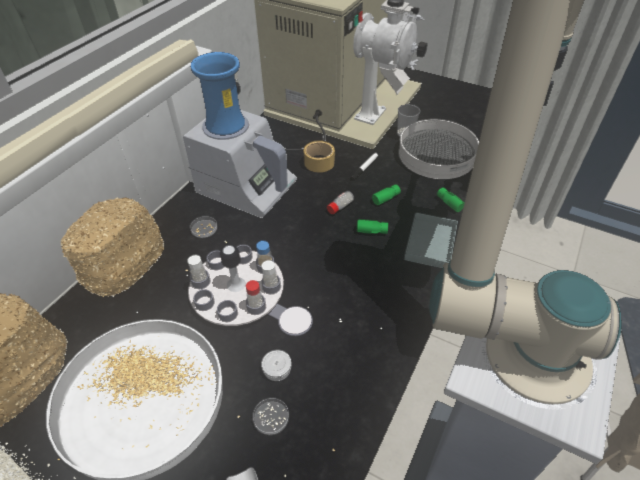

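The top view shows these candidates. The red-capped lying vial is at about (397,222), with its cap at (387,218). The green lookalikes are at (383,262), (431,255) and (459,310), and the carousel's red vial is at (250,213). I choose the one at (397,222): red cap, clear body, lying right of the carousel. The knob is at about (261,183) and the pad at (261,252).

```bash
python3 - <<'E'
from h import *
im=cv2.imread('pics/t1.png'); c=calibration('top')
cr=im[140:290,215:445]; cv2.imwrite('pics/c1.png',cv2.resize(cr,None,fx=3.4,fy=3.4,interpolation=cv2.INTER_CUBIC))
hsv=cv2.cvtColor(im,cv2.COLOR_BGR2HSV)
red=(((hsv[...,0]<6)|(hsv[...,0]>174))&(hsv[...,1]>150)&(hsv[...,2]>80)).astype('uint8')
n,l,s,ce=cv2.connectedComponentsWithStats(red)
for i in range(1,n):
    if s[i,4]>15: print('red',s[i],ce[i],ray('top',*ce[i],.016,c),ray('top',*ce[i],.104,c))
w=((hsv[...,1]<40)&(hsv[...,2]>150)).astype('uint8')
n,l,s,ce=cv2.connectedComponentsWithStats(w)
for i in range(1,n):
    if s[i,4]>60 and 140<ce[i][1]<290 and 200<ce[i][0]<500: print('w',s[i],ce[i],ray('top',*ce[i],.008,c),ray('top',*ce[i],.016,c))
E
```

```text
red [582 121  13   7  58] [587.84482759 123.94827586] [ 0.86357277 -0.78127403  0.016     ] [ 0.82341984 -0.72970427  0.104     ]
red [388 150   6   4  20] [390.25 151.4 ] [ 0.78079553 -0.20059205  0.016     ] [ 0.74606603 -0.18706758  0.104     ]
red [245 208  10  11  91] [249.45054945 212.96703297] [0.60086663 0.19864227 0.016     ] [0.57792576 0.18600958 0.104     ]
red [383 213   8  12  71] [386.25352113 218.29577465] [ 0.58354206 -0.18294385  0.016     ] [ 0.56173627 -0.17057566  0.104     ]
w [344 140  27  30 486] [354.55761317 157.88065844] [ 0.76460909 -0.09836727  0.008     ] [ 0.76156639 -0.09775032  0.016     ]
w [383 140  23  29 393] [396.53435115 157.13486005] [ 0.76646757 -0.21938309  0.008     ] [ 0.76341388 -0.21804961  0.016     ]
w [245 152  11  13 108] [249.97222222 157.88888889] [0.76558177 0.20150402 0.008     ] [0.76253332 0.20034544 0.016     ]
w [ 226  157   78  108 3769] [264.16290793 203.07800478] [0.63144432 0.15902739 0.008     ] [0.62919009 0.15812032 0.016     ]
w [255 175  10  10  72] [259.5   179.625] [0.70045817 0.17323164 0.008     ] [0.69779531 0.17224047 0.016     ]
w [454 214  32   8 167] [469.17365269 217.88622754] [ 0.58545613 -0.41826791  0.008     ] [ 0.58347419 -0.41575685  0.016     ]
w [390 216  21  14 182] [401.03296703 221.92857143] [ 0.57481029 -0.22532116  0.008     ] [ 0.57289138 -0.22395253  0.016     ]
w [206 249  23  22 377] [217.32095491 259.80106101] [0.47055564 0.28537221 0.008     ] [0.46925402 0.28371706 0.016     ]
```

View pics/c1.png

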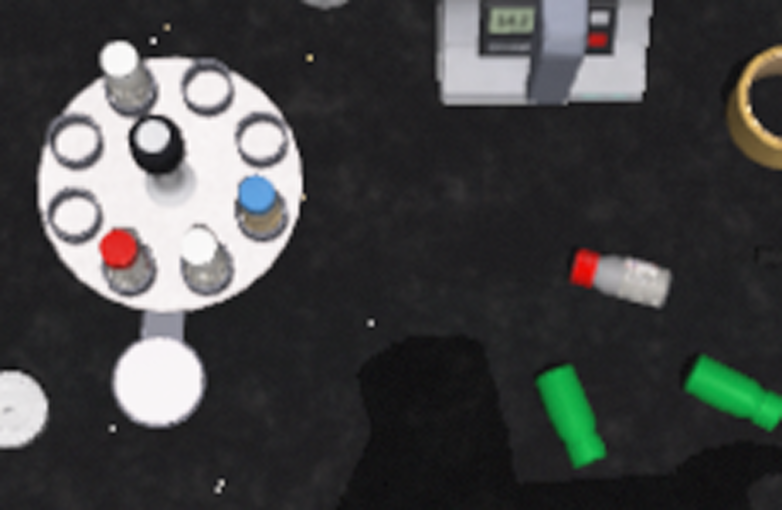

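The crop confirms the choice: the red cap is on the left at crop (573,267) and the base is at (668,286). The pad centre is at (158,381) and the disc centre at (170,185). The carousel's red vial has its base near (132,268).

```bash
python3 - <<'E'
from h import *
c=calibration('top')
P=lambda u,v,z:ray('top',215+u/3.4,140+v/3.4,z,c)[:2]
a=P(573,267,.016);b=P(668,286,.018);print('dup',a,b,np.linalg.norm(a-b),(a+b)/2,'cap dir',np.degrees(np.arctan2(*(a-b)[::-1])))
pad=P(158,381,.008);ax=P(170,185,.026);k=P(153,135,.144);kn=P(170,185,.026)
print('pad',pad,'axis',ax,'knobtop',k,np.linalg.norm(pad-ax))
r=P(119,249,.104);print('red',r,np.linalg.norm(r-ax),np.linalg.norm(r-k))
an=lambda p:np.degrees(np.arctan2(*(p)[::-1]))
m=(ax+k)/2
print('turn (deg ccw)',an(pad-m)-an(r-m), an(pad-ax)-an(r-ax))
for n in[(200,247),(256,193),(119,59)]:
  q=P(*n,.104);print(q,np.linalg.norm(q-m),an(q-m))
s=get_state();from scipy.spatial.transform import Rotation as Ro
R=Ro.from_quat(np.roll(s['ee_rot'],-1)).as_matrix();print('tool y',R[:,1],an(R[:2,1]))
E
```

```text
dup [ 0.58291171 -0.17529855] [ 0.56598895 -0.25252702] 0.07906084053934467 [ 0.57445033 -0.21391278] cap dir 77.64035480317212
pad [0.49141036 0.16445818] axis [0.65136047 0.15501352] knobtop [0.65496855 0.15510342] 0.16022870177194012
red [0.57719811 0.18456781] 0.07983427987694526 0.08316485333206142
turn (deg ccw) 17.90300646430444 18.348427552863967
[0.57845699 0.12263814] 0.0814388765898129 -156.54092171279999
[0.62120583 0.07994114] 0.08163315115215233 -113.04733515041757
[0.73050221 0.18755672] 0.0838883537682262 22.792745561440192
tool y [ 0.35672353 -0.93420858 -0.00162774] -69.10085862132834
```

{"fn": "apply_moves", "kwargs": {"steps": [4,4,0,7,8,8,0,14,11.5,11,0,21,14.5,13.5,0,28,17.5,16,0,35,20.5,18.5,0,42,23.5,21,0,49,26.5,24,0,56.5], "jaw": 0, "newtons": 25}}

```text
clock: 0.77
position: [0.4536, -0.3124, 0.231]
ee_rot: [-0.0, 0.78, 0.625, -0.0]
contact_force: [0.2, -0.8, 0.6]
width: 0.0854
gripper_force: 0.0
```

{"fn": "apply_moves", "kwargs": {"steps": [3.5,3,-2,0,7,6.5,-4,0,10.8,9.9,-7,0,10.8,9.9,-9,0,10.8,9.9,-9,0,10.8,9.9,-9,0]}}

```text
clock: 1.27
position: [0.5594, -0.2124, 0.138]
ee_rot: [-0.003, 0.781, 0.624, -0.001]
contact_force: [-0.8, -0.5, -0.4]
width: 0.0858
gripper_force: 0.0
```

```bash
python3 - <<'E'
from h import *
print(get_state()['position'],get_state()['ee_rot'])
c=calibration('wrist');im=snap('wrist','w1.png')
np.save('w1c.npy',c,allow_pickle=True)
E
```

```text
[ 0.55942844 -0.21238585  0.13801581] [-0.00316151  0.78125757  0.6241993  -0.00136239]
```

View pics/w1.png

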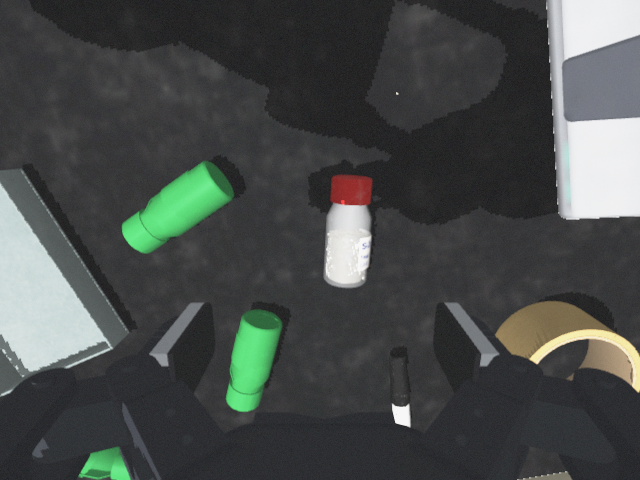

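The wrist view shows the red-capped vial between the fingers: cap end at about (352,176), base end at about (345,286). The green lookalikes are at (180,205) and (255,360), clear of it.

```bash
python3 - <<'E'
from h import *
c=np.load('w1c.npy',allow_pickle=True).item()
a=ray('wrist',352,177,.018,c);b=ray('wrist',345.5,285,.012,c)
d=(a-b)[:2];print(a,b,np.linalg.norm(d),np.degrees(np.arctan2(d[1],d[0])))
m=((a+b)/2)[:2];u=d/np.linalg.norm(d);t=m+.016*u
s=get_state();from scipy.spatial.transform import Rotation as Ro
y=Ro.from_quat(np.roll(s['ee_rot'],-1)).as_matrix()[:2,1];print('y',np.degrees(np.arctan2(y[1],y[0])))
print(m,t,(t-s['position'][:2])*100)
for g in[(180,205),(255,360)]:print(ray('wrist',*g,.016,c))
E
```

```text
[ 0.5880574  -0.17466733  0.018     ] [ 0.56679945 -0.25542158  0.012     ] 0.08350538741653227 75.25190342636152
y -12.827646481852579
[ 0.57742842 -0.21504445] [ 0.58150154 -0.19957158] [2.19138596 1.46567878]
[ 0.46337132 -0.16715988  0.016     ]
[ 0.48175183 -0.30173221  0.016     ]
```

{"fn": "apply_moves", "kwargs": {"steps": [1,0.7,-4,-1.5,2.0,1.4,-8,-1.5,2.0,1.4,-11,-1.5,2.0,1.4,-13,-1.5,2.0,1.4,-13.6,-1.5,2.0,1.4,-13.6,-1.5]}}

```text
clock: 1.82
position: [0.5793, -0.2022, 0.005]
ee_rot: [-0.001, 0.791, 0.612, -0.001]
contact_force: [-0.1, 0.3, 0.2]
width: 0.0854
gripper_force: 0.0
```

{"fn": "apply_moves", "kwargs": {"steps": [0,0,0,0,0,0,0,0,0,0,0,0,0,0,0,0,0,0,0,0,0,0,0,0,0,0,0,0,0,0,0,0], "jaw": 255, "newtons": 20}}

```text
clock: 2.48
position: [0.5811, -0.2012, 0.0067]
ee_rot: [0.001, 0.79, 0.613, 0.0]
contact_force: [-0.7, 0.1, 5.7]
width: 0.0315
gripper_force: 19.8
```

{"fn": "apply_moves", "kwargs": {"steps": [0,0,1,0,0,0,3,0,0,0,6,0,0,0,9,0,0,0,12,0,0,0,14,0,0,0,14,0,0,0,14,0]}}

```text
clock: 3.15
position: [0.5809, -0.201, 0.1469]
ee_rot: [0.001, 0.79, 0.613, 0.001]
contact_force: [0.3, 1.5, 0.4]
width: 0.0318
gripper_force: 20.1
```

```bash
python3 - <<'E'
from h import *
a=snap('wrist','w2.png');b=snap('scene','s2.png')
cv2.imwrite('pics/j.png',np.hstack([a[100:480,140:500],cv2.resize(b[130:320,260:440],(360,380))])[:,:,::-1])
E
```

```text
(no output)
```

View pics/j.png

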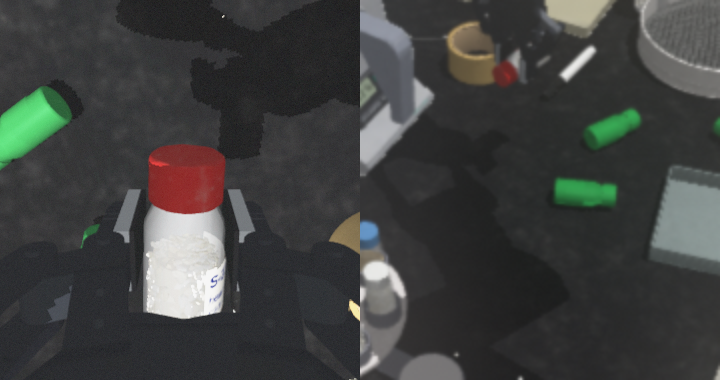

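The wrist view shows the vial held but still lying level in the pads, with the cap at crop (187,178), so it did not swivel. I'll lower it to a safe height and ease the grip gradually so the base swings down.

{"fn": "apply_moves", "kwargs": {"steps": [0,0,-3,0,0,0,-6,0,0,0,-8.5,0,0,0,-8.5,0]}}

```text
clock: 3.58
position: [0.5751, -0.1984, 0.0533]
ee_rot: [-0.007, 0.79, 0.613, -0.003]
contact_force: [-0.3, 0.1, -0.2]
width: 0.0316
gripper_force: 20.1
```

{"fn": "apply_moves", "kwargs": {"steps": [0,0,0,0,0,0,0,0], "jaw": 185}}

```text
clock: 3.75
position: [0.5807, -0.2011, 0.0604]
ee_rot: [0.0, 0.79, 0.613, 0.0]
contact_force: [0.1, 0.3, 0.2]
width: 0.0314
gripper_force: 20.1
```

{"fn": "apply_moves", "kwargs": {"steps": [0,0,0,0,0,0,0,0], "jaw": 176}}

```text
clock: 3.92
position: [0.5815, -0.2014, 0.062]
ee_rot: [0.001, 0.79, 0.613, 0.001]
contact_force: [0.1, -0.3, -0.4]
width: 0.0315
gripper_force: 20.1
```

{"fn": "apply_moves", "kwargs": {"steps": [0,0,0,0,0,0,0,0], "jaw": 170}}

```text
clock: 4.08
position: [0.5809, -0.2011, 0.0614]
ee_rot: [0.001, 0.79, 0.613, 0.0]
contact_force: [0.6, -0.1, -0.4]
width: 0.0314
gripper_force: 20.1
```

{"fn": "apply_moves", "kwargs": {"steps": [0,0,0,0,0,0,0,0], "jaw": 166}}

```text
clock: 4.25
position: [0.5805, -0.2009, 0.0607]
ee_rot: [0.0, 0.79, 0.613, 0.0]
contact_force: [-0.4, 0.2, 0.2]
width: 0.0311
gripper_force: 20.1
```

```bash
python3 - <<'E'
from h import *
a=snap('wrist','w3.png')
h=cv2.cvtColor(a,cv2.COLOR_RGB2HSV);m=(((h[...,0]<6)|(h[...,0]>174))&(h[...,1]>150)).astype('uint8')
n,l,s,c=cv2.connectedComponentsWithStats(m);print(s[1:][s[1:,4]>300])
a=np.array(cv2.imread('pics/w2.png'))[:,:,::-1]
h=cv2.cvtColor(a,cv2.COLOR_RGB2HSV);m=(((h[...,0]<6)|(h[...,0]>174))&(h[...,1]>150)).astype('uint8')
n,l,s,c=cv2.connectedComponentsWithStats(m);print(s[1:][s[1:,4]>300])
E
```

```text
[[ 289  244   76   70 4435]]
[[ 611  152   22   27  491]
 [ 289  245   76   69 4424]]
```

{"fn": "apply_moves", "kwargs": {"steps": [0,0,0,0,0,0,0,0], "jaw": 163}}

```text
clock: 4.47
position: [0.5803, -0.2009, 0.0603]
ee_rot: [0.0, 0.79, 0.613, 0.0]
contact_force: [-0.5, 0.2, 0.9]
width: 0.0315
gripper_force: 20.1
```

{"fn": "apply_moves", "kwargs": {"steps": [0,0,0,0,0,0,0,0], "jaw": 161}}

```text
clock: 4.63
position: [0.5803, -0.2009, 0.0603]
ee_rot: [-0.0, 0.79, 0.613, -0.0]
contact_force: [0.3, -0.9, -0.8]
width: 0.0318
gripper_force: 20.1
```

{"fn": "apply_moves", "kwargs": {"steps": [0,0,0,0,0,0,0,0], "jaw": 160}}

```text
clock: 4.8
position: [0.5803, -0.2009, 0.0603]
ee_rot: [0.0, 0.79, 0.613, 0.0]
contact_force: [0.8, 0.3, -0.7]
width: 0.0319
gripper_force: 13.8
```

{"fn": "apply_moves", "kwargs": {"steps": [0,0,0,0,0,0,0,0,0,0,0,0], "jaw": 159.5}}

```text
clock: 5.05
position: [0.5803, -0.2009, 0.0603]
ee_rot: [0.0, 0.79, 0.613, 0.0]
contact_force: [0.8, 0.3, -0.8]
width: 0.0321
gripper_force: 10.8
```

{"fn": "apply_moves", "kwargs": {"steps": [0,0,0,0,0,0,0,0,0,0,0,0], "jaw": 159.2}}

```text
clock: 5.3
position: [0.5803, -0.2009, 0.0603]
ee_rot: [0.0, 0.79, 0.613, 0.0]
contact_force: [-0.0, 0.1, -0.3]
width: 0.0325
gripper_force: 9.1
```

```bash
cat >> h.py <<'E'
def cap(f):
    a=snap('wrist',f);h=cv2.cvtColor(a,cv2.COLOR_RGB2HSV);m=(((h[...,0]<6)|(h[...,0]>174))&(h[...,1]>150)).astype('uint8')
    n,l,s,c=cv2.connectedComponentsWithStats(m);print(s[1:][s[1:,4]>300].tolist())
E
python3 - <<'E'
from h import *
cap('w4.png')
E
```

```text
[[289, 244, 76, 70, 4451]]
```

{"fn": "apply_moves", "kwargs": {"steps": [0,0,0,0,0,0,0,0,0,0,0,0], "jaw": 158.6}}

```text
clock: 5.6
position: [0.5803, -0.2009, 0.0603]
ee_rot: [0.0, 0.79, 0.613, 0.0]
contact_force: [0.4, -0.9, -1.0]
width: 0.032
gripper_force: 6.1
```

{"fn": "apply_moves", "kwargs": {"steps": [0,0,0,0,0,0,0,0,0,0,0,0], "jaw": 158.2}}

```text
clock: 5.85
position: [0.5803, -0.2009, 0.0603]
ee_rot: [0.0, 0.79, 0.613, 0.0]
contact_force: [0.1, -0.0, -1.0]
width: 0.0323
gripper_force: 4.3
```

```bash
python3 - <<'E'
from h import *
cap('w5.png');print(get_state()['gripper_force'])
E
```

```text
[[289, 245, 76, 69, 4473]]
4.261980648516328
```

{"fn": "apply_moves", "kwargs": {"steps": [0,0,0,0,0,0,0,0,0,0,0,0], "jaw": 157.9}}

```text
clock: 6.15
position: [0.5804, -0.2009, 0.0603]
ee_rot: [0.0, 0.79, 0.613, 0.0]
contact_force: [-1.3, 0.2, -0.9]
width: 0.0325
gripper_force: 3.1
```

```bash
python3 - <<'E'
from h import *
cap('w6.png');print(get_state()['gripper_force'])
E
```

```text
[[289, 244, 76, 70, 4482]]
3.0809992042486556
```

{"fn": "apply_moves", "kwargs": {"steps": [0,0,0,0,0,0,0,0,0,0,0,0], "jaw": 157.7}}

```text
clock: 6.45
position: [0.5803, -0.2009, 0.0603]
ee_rot: [0.0, 0.79, 0.613, 0.0]
contact_force: [-0.8, -0.6, -0.4]
width: 0.0325
gripper_force: 2.4
```

```bash
python3 - <<'E'
from h import *
cap('w7.png');print(get_state()['gripper_force'])
E
```

```text
[[289, 244, 77, 71, 4504]]
2.384755995044543
```

{"fn": "apply_moves", "kwargs": {"steps": [0,0,0,0,0,0,0,0,0,0,0,0], "jaw": 157.5}}

```text
clock: 6.75
position: [0.5803, -0.2009, 0.0603]
ee_rot: [0.0, 0.79, 0.613, 0.0]
contact_force: [0.5, 0.2, -0.3]
width: 0.0327
gripper_force: 1.8
```

```bash
python3 - <<'E'
from h import *
cap('w8.png');print(get_state()['gripper_force'])
E
```

```text
[[288, 244, 78, 72, 4597]]
1.7619607233609713
```

{"fn": "apply_moves", "kwargs": {"steps": [0,0,0,0,0,0,0,0,0,0,0,0], "jaw": 157.4}}

```text
clock: 7.05
position: [0.5803, -0.2009, 0.0603]
ee_rot: [0.0, 0.79, 0.613, 0.0]
contact_force: [-0.1, -0.4, -1.1]
width: 0.0328
gripper_force: 0.2
```

```bash
python3 - <<'E'
from h import *
cap('w9.png');print(get_state()['gripper_force'])
E
```

```text
[[285, 264, 87, 93, 6195]]
0.024555345676162688
```

{"fn": "apply_moves", "kwargs": {"steps": [0,0,0,0], "jaw": 157.5}}

```text
clock: 7.18
position: [0.5804, -0.2009, 0.0604]
ee_rot: [0.0, 0.79, 0.613, 0.0]
contact_force: [-0.1, -0.1, 0.4]
width: 0.0328
gripper_force: 0.0
```

```bash
python3 - <<'E'
from h import *
cap('w10.png');print(get_state()['gripper_force'])
E
```

```text
[[290, 302, 74, 69, 2901]]
0.022422937320243364
```

View pics/w10.png

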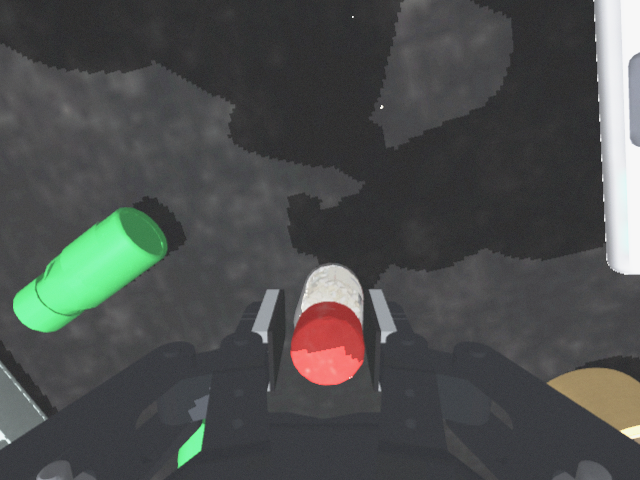

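The wrist view shows the vial has swung down. The cap is seen from above at (328,343), and the body runs up to a lower end near (332,268). I'll compare this with the projection of an upright vial.

```bash
python3 - <<'E'
from h import *
from scipy.spatial.transform import Rotation as Ro
c=calibration('wrist');R=Ro.from_quat(np.roll(c['rotation'],-1)).as_matrix()
def pj(p):
    q=R.T@(np.array(p)-c['xyz']);return [round(float(x)) for x in(c['cx']+c['fx']*q[0]/-q[2],c['cy']-c['fy']*q[1]/-q[2])]
p=get_state()['position'];y=R@[0,1,0];u=np.array([.25,.97])
print(c['xyz'],p)
for off in(-.01,0,.01):
  x=p[:2]+off*u
  for b in(0,.015):
    print(off,b,'cap',pj([*x,b+.078]),'far base rim',pj([*(x+.0165*u),b]),'near base',pj([*(x-.0165*u),b]))
E
```

```text
[ 0.59792901 -0.13366907  0.20228505] [ 0.58047607 -0.20098171  0.06043497]
-0.01 0 cap [323, 355] far base rim [323, 252] near base [323, 305]
-0.01 0.015 cap [323, 379] far base rim [323, 261] near base [323, 317]
0 0 cap [323, 331] far base rim [323, 235] near base [323, 290]
0 0.015 cap [323, 353] far base rim [323, 242] near base [323, 300]
0.01 0 cap [323, 306] far base rim [323, 218] near base [323, 274]
0.01 0.015 cap [323, 326] far base rim [323, 224] near base [323, 283]
```

{"fn": "apply_moves", "kwargs": {"steps": [0,0,0,0,0,0,0,0,0,0,0,0,0,0,0,0]}}

```text
clock: 7.57
position: [0.5804, -0.2009, 0.0604]
ee_rot: [0.0, 0.79, 0.613, 0.0]
contact_force: [0.7, 0.4, 0.1]
width: 0.0325
gripper_force: 0.1
```

```bash
python3 - <<'E'
from h import *
cap('w11.png');print(get_state()['gripper_force'])
E
```

```text
[[293, 310, 73, 76, 2396]]
0.06393698844476603
```

View pics/w11.png

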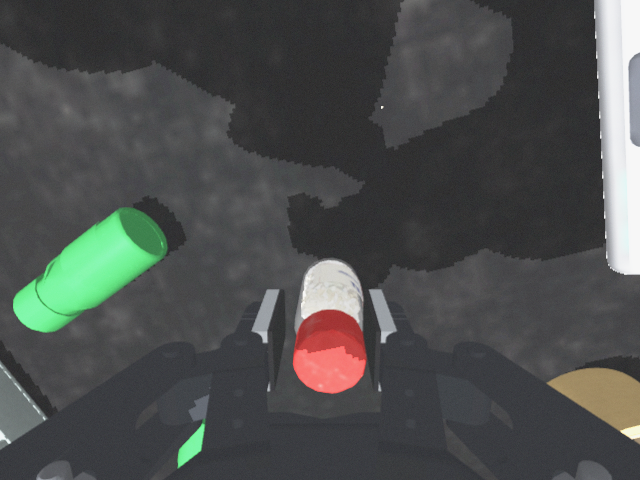

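The cap is now at (330,351) and the far base rim at (331,258). That matches a vial standing upright on the worktop, about 8 mm behind the grip centre. I'll open slightly, re-centre, lower and grip its body.

{"fn": "apply_moves", "kwargs": {"steps": [0,0,0,0,0,0,0,0,-0.2,-0.8,0,0,-0.2,-0.8,-1,0,-0.2,-0.8,-2,0,-0.2,-0.8,-3,0,-0.2,-0.8,-3,0], "jaw": 135}}

```text
clock: 8.2
position: [0.5766, -0.2081, 0.0273]
ee_rot: [-0.002, 0.79, 0.613, -0.001]
contact_force: [-0.6, 0.0, -0.3]
width: 0.04
gripper_force: 0.0
```

{"fn": "apply_moves", "kwargs": {"steps": [0,0,0,0,0,0,0,0,0,0,0,0,0,0,0,0,0,0,0,0], "jaw": 255, "newtons": 20}}

```text
clock: 8.62
position: [0.5785, -0.2089, 0.0307]
ee_rot: [0.0, 0.79, 0.613, 0.0]
contact_force: [1.3, -0.7, -0.3]
width: 0.0321
gripper_force: 21.2
```

```bash
python3 - <<'E'
from h import *
cap('w12.png')
from scipy.spatial.transform import Rotation as Ro
c=calibration('wrist');R=Ro.from_quat(np.roll(c['rotation'],-1)).as_matrix()
def pj(p):
    q=R.T@(np.array(p)-c['xyz']);return [round(float(x)) for x in(c['cx']+c['fx']*q[0]/-q[2],c['cy']-c['fy']*q[1]/-q[2])]
p=get_state()['position'];u=np.array([.25,.97])
for off in(-.01,-.005,0,.005):
  x=p[:2]+off*u
  print(off,'cap far/near rim',pj([*(x+.014*u),.078]),pj([*(x-.014*u),.078]),'far base rim',pj([*(x+.0165*u),0]))
E
```

```text
[[288, 313, 75, 74, 1795]]
-0.01 cap far/near rim [323, 370] [323, 447] far base rim [323, 270]
-0.005 cap far/near rim [323, 355] [323, 434] far base rim [323, 260]
0 cap far/near rim [323, 339] [323, 421] far base rim [323, 251]
0.005 cap far/near rim [323, 323] [323, 407] far base rim [323, 241]
```

View pics/w12.png

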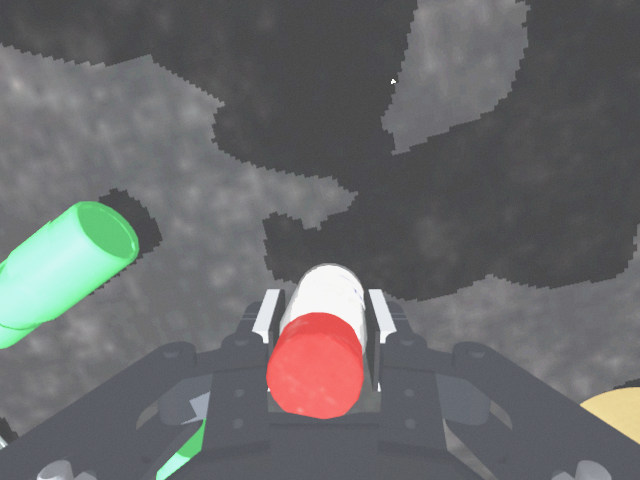

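The vial is gripped on its body, upright within a few degrees: cap centre at about (317,370), far base rim at about (331,265). Next I lift it and carry it to the pad.

{"fn": "apply_moves", "kwargs": {"steps": [0,0,2,0,0,0,5,0,0,0,9,0,0,1,12,0,-0.5,4,12,0,-1.3,7,12,0,-2.2,10,12,0,-3,13,12,0]}}

```text
clock: 9.33
position: [0.5477, -0.0777, 0.1508]
ee_rot: [0.0, 0.791, 0.612, 0.0]
contact_force: [1.1, 0.4, 0.1]
width: 0.0323
gripper_force: 21.3
```

{"fn": "apply_moves", "kwargs": {"steps": [-0.8,3.5,0,0,-1.6,7,0,0,-2.5,10.5,0,0,-3.3,14,0,0,-4.2,17.5,0,0,-5,21,0,0,-5.4,23,0,0,-5.7,24.2,0,0]}}

```text
clock: 10.0
position: [0.4904, 0.1656, 0.1507]
ee_rot: [-0.0, 0.79, 0.614, 0.0]
contact_force: [-0.7, -0.5, 0.1]
width: 0.0326
gripper_force: 21.3
```

{"fn": "apply_moves", "kwargs": {"steps": [0,0,0,0,0,0,0,0,0,0,0,0]}}

```text
clock: 10.25
position: [0.4918, 0.162, 0.1504]
ee_rot: [0.001, 0.791, 0.612, -0.0]
contact_force: [0.4, -0.6, -0.9]
width: 0.0322
gripper_force: 21.3
```

```bash
python3 - <<'E'
from h import *
from scipy.spatial.transform import Rotation as Ro
c=calibration('wrist');cap('w13.png')
print(get_state()['position'])
a=cv2.imread('pics/w13.png');b=snap('scene','s3.png')[:,:,::-1]
cv2.imwrite('pics/j2.png',np.hstack([cv2.resize(a,(480,360)),cv2.resize(b[200:380,180:340],(320,360))]))
np.save('w13c.npy',c,allow_pickle=True)
E
```

```text
[[443, 154, 65, 56, 2830], [266, 313, 97, 106, 7961]]
[0.49182393 0.16175787 0.15033025]
```

View pics/j2.png

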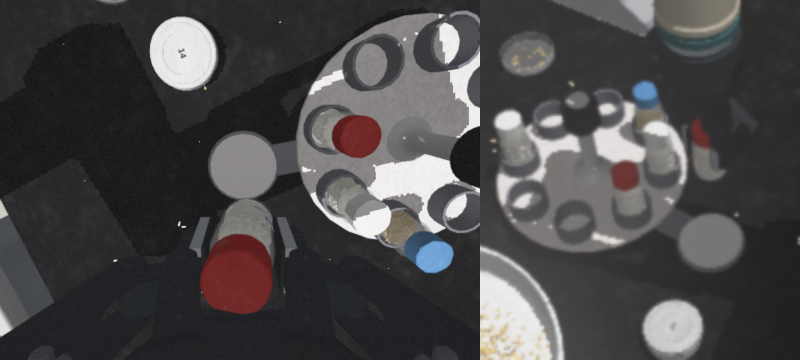

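The wrist half shows the pad centre at full-scale (324,220) and the held vial's cap at about (315,366). The scene half shows the vial hanging nearly upright at crop (707,150).

```bash
python3 - <<'E'
from h import *
c=np.load('w13c.npy',allow_pickle=True).item()
print(ray('wrist',324,220,.008,c),ray('wrist',293,220,.008,c))
# vial in scene view: red cap
b=cv2.imread('pics/s3.png');h=cv2.cvtColor(b,cv2.COLOR_BGR2HSV)
m=(((h[...,0]<8)|(h[...,0]>172))&(h[...,1]>110)).astype('uint8')
n,l,s,ce=cv2.connectedComponentsWithStats(m);sc=calibration('scene')
for i in range(1,n):
  if s[i,4]>25 and 180<ce[i][0]<340 and 200<ce[i][1]<380: print(s[i],ce[i],ray('scene',*ce[i],.19,sc))
print('base',ray('scene',180+710/2-240,200+90,.12,sc))
E
```

```text
[0.49451482 0.16869001 0.008     ] [0.47102388 0.17476833 0.008     ]
[286 260   9  14  73] [289.54794521 267.26027397] [0.49189994 0.17063663 0.19      ]
[246 281  13  14 135] [251.99259259 287.34814815] [0.5284799  0.24519164 0.19      ]
base [0.48465701 0.16847517 0.12      ]
```

{"fn": "apply_moves", "kwargs": {"steps": [0.1,0.3,-3.5,0,0.1,0.3,-7,0,0.1,0.3,-9,0,0.1,0.3,-10,0,0.1,0.3,-10.5,0,0.1,0.3,-10.8,0,0.1,0.3,-10.8,0,0.1,0.3,-10.8,0]}}

```text
clock: 11.02
position: [0.4935, 0.1661, 0.0434]
ee_rot: [0.001, 0.79, 0.613, 0.001]
contact_force: [-0.1, 0.2, -0.9]
width: 0.0322
gripper_force: 21.2
```

{"fn": "apply_moves", "kwargs": {"steps": [0,0,-0.2,0,0,0,-0.3,0,0,0,-0.3,0,0,0,-0.3,0]}}

```text
clock: 11.35
position: [0.4925, 0.1662, 0.0397]
ee_rot: [0.0, 0.79, 0.613, 0.0]
contact_force: [0.4, 0.4, -0.4]
width: 0.0326
gripper_force: 21.2
```

{"fn": "apply_moves", "kwargs": {"steps": [0,0,-0.1,0,0,0,-0.2,0,0,0,-0.2,0,0,0,-0.2,0]}}

```text
clock: 11.68
position: [0.4923, 0.1661, 0.0372]
ee_rot: [-0.0, 0.79, 0.613, -0.0]
contact_force: [0.2, -0.1, 0.1]
width: 0.0321
gripper_force: 21.2
```

{"fn": "apply_moves", "kwargs": {"steps": [0,0,-0.1,0,0,0,-0.2,0,0,0,-0.2,0,0,0,-0.2,0]}}

```text
clock: 12.02
position: [0.4931, 0.1661, 0.0361]
ee_rot: [0.001, 0.79, 0.613, 0.001]
contact_force: [0.3, -0.7, 5.5]
width: 0.0325
gripper_force: 19.2
```

{"fn": "apply_moves", "kwargs": {"steps": [0,0,-0.1,0,0,0,-0.2,0,0,0,-0.2,0,0,0,-0.2,0]}}

```text
clock: 12.35
position: [0.4945, 0.1657, 0.0351]
ee_rot: [0.002, 0.79, 0.613, 0.002]
contact_force: [-0.4, -2.6, 10.5]
width: 0.0318
gripper_force: 18.8
```

{"fn": "apply_moves", "kwargs": {"steps": [0,0,0.2,0,0,0,0.2,0,0,0,0.2,0], "jaw": 161}}

```text
clock: 12.6
position: [0.4924, 0.1661, 0.0353]
ee_rot: [0.0, 0.79, 0.613, 0.0]
contact_force: [0.0, -0.5, 2.9]
width: 0.0314
gripper_force: 20.2
```

{"fn": "apply_moves", "kwargs": {"steps": [0,0,0,0,0,0,0,0,0,0,0,0], "jaw": 157.4}}

```text
clock: 12.85
position: [0.4923, 0.1661, 0.0351]
ee_rot: [0.0, 0.79, 0.613, -0.0]
contact_force: [0.7, -0.0, 0.1]
width: 0.0325
gripper_force: 0.8
```

{"fn": "apply_moves", "kwargs": {"steps": [0,0,0,0,0,0,0,0,0,0,0,0], "jaw": 153}}

```text
clock: 13.1
position: [0.4921, 0.1662, 0.0351]
ee_rot: [-0.0, 0.79, 0.613, -0.0]
contact_force: [0.5, 0.0, 0.5]
width: 0.0343
gripper_force: 0.0
```

{"fn": "apply_moves", "kwargs": {"steps": [0,0,0,0,0,0,0,0,0,0,0,0,0,0,0,0], "jaw": 125}}

```text
clock: 13.43
position: [0.4923, 0.1661, 0.0353]
ee_rot: [0.0, 0.79, 0.613, 0.0]
contact_force: [-0.5, 0.3, 0.5]
width: 0.0437
gripper_force: 0.0
```

```bash
python3 - <<'E'
from h import *
from scipy.spatial.transform import Rotation as Ro
cap('w14.png');snap('scene','s4.png')
c=calibration('wrist');R=Ro.from_quat(np.roll(c['rotation'],-1)).as_matrix()
def pj(p):
    q=R.T@(np.array(p)-c['xyz']);return [round(float(x)) for x in(c['cx']+c['fx']*q[0]/-q[2],c['cy']-c['fy']*q[1]/-q[2])]
p=get_state()['position'];u=np.array([.25,.97])
for off in(-.01,-.005,0,.005):
  x=p[:2]+off*u
  print(off,'cap far/near rim',pj([*(x+.014*u),.086]),pj([*(x-.014*u),.086]),'far base rim',pj([*(x+.0165*u),.008]))
E
```

```text
[[581, 192, 59, 119, 5037], [277, 328, 97, 90, 6781]]
-0.01 cap far/near rim [322, 377] [323, 456] far base rim [323, 272]
-0.005 cap far/near rim [322, 361] [323, 442] far base rim [323, 263]
0 cap far/near rim [322, 345] [323, 429] far base rim [323, 253]
0.005 cap far/near rim [322, 329] [322, 415] far base rim [323, 243]
```

{"fn": "apply_moves", "kwargs": {"steps": [0,0,1,0,0,0,3,0,0,0,6,0,0,0,10,0,0,0,14,0,0,0,17,0,0,0,17,0,0,0,17,0]}}

```text
clock: 14.2
position: [0.4936, 0.1664, 0.2082]
ee_rot: [0.001, 0.79, 0.613, 0.003]
contact_force: [-0.4, 0.1, -1.2]
width: 0.0438
gripper_force: 0.0
```

```bash
python3 - <<'E'
from h import *
print(get_state()['position'])
c=calibration('wrist');np.save('w15c.npy',c,allow_pickle=True);cap('w15.png')
a=cv2.imread('pics/w15.png');b=snap('scene','s5.png')[:,:,::-1]
cv2.imwrite('pics/j3.png',np.hstack([cv2.resize(a,(480,360)),cv2.resize(b[200:380,180:340],(320,360))]))
E
```

```text
[0.49355417 0.16636667 0.20821982]
[[416, 158, 47, 43, 1578], [304, 219, 37, 40, 1159]]
```

View pics/j3.png

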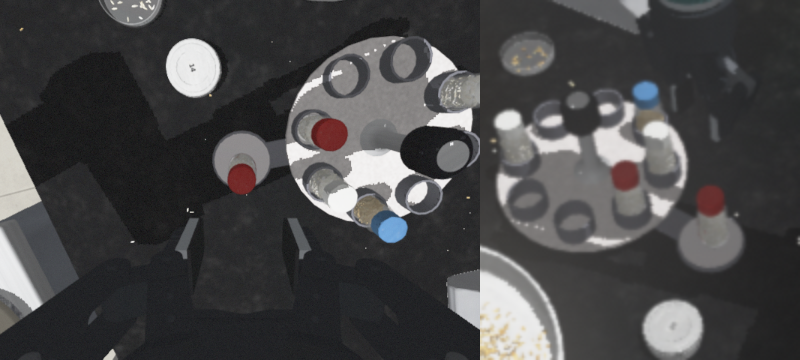

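The duplicate stands upright, released, on the pad: cap at wrist (322,239), pad centre at (321,212), and the scene half agrees. The knob top is at wrist (604,207) and the carousel's red cap at (439,179).

```bash
python3 - <<'E'
from h import *
c=np.load('w15c.npy',allow_pickle=True).item()
cap_=ray('wrist',322,239,.086,c);pad=ray('wrist',321,212,.008,c);k=ray('wrist',604,207,.144,c);r=ray('wrist',439,179,.104,c)
print('cap',cap_,'pad',pad,np.linalg.norm((cap_-pad)[:2]),'knob',k,'red',r,np.linalg.norm((r-k)[:2]))
an=lambda p:np.degrees(np.arctan2(p[1],p[0]))
print(np.linalg.norm((pad-k)[:2]),an(pad-k),an(r-k),an(pad-k)-an(r-k))
E
```

```text
cap [0.4929848  0.16416299 0.086     ] pad [0.49355143 0.16929616 0.008     ] 0.005164349255292969 knob [0.65581192 0.15746196 0.144     ] red [0.57908943 0.18917269 0.104     ] 0.0830175335352596
0.1626914633758083 175.82861012537327 157.54384384065145 18.284766284721826
```

{"fn": "apply_moves", "kwargs": {"steps": [4,-0.3,0,0,8,-0.6,0,0,12,-0.8,0,0,16,-1,0,0,16,-1,0,0,16,-1,0,0,16,-1,0,0], "jaw": 0}}

```text
clock: 14.88
position: [0.6508, 0.1559, 0.2028]
ee_rot: [-0.001, 0.79, 0.613, -0.002]
contact_force: [0.2, 0.0, 0.1]
width: 0.0855
gripper_force: 0.0
```

```bash
python3 - <<'E'
from h import *
print(get_state()['position'],get_state()['qpos'],get_state()['width'])
E
```

```text
[0.65082043 0.15592709 0.20281865] [1.31160619e-01 4.36106435e-01 1.32819200e+00 1.96394684e-04
 1.38277222e+00 3.83326463e-01] 0.08553098027234876
```

{"fn": "apply_moves", "kwargs": {"steps": [0.2,0,-3,0,0.2,0,-6,0,0.2,0,-8,0,0.2,0,-9.6,0,0.2,0,-9.6,0,0.2,0,-9.6,0]}}

```text
clock: 15.38
position: [0.6522, 0.1563, 0.1088]
ee_rot: [-0.001, 0.79, 0.613, -0.001]
contact_force: [-0.4, -0.8, 0.6]
width: 0.0855
gripper_force: 0.0
```

{"fn": "apply_moves", "kwargs": {"steps": [0,0,0,0,0,0,0,0,0,0,0,0,0,0,0,0,0,0,0,0,0,0,0,0,0,0,0,0], "jaw": 255, "newtons": 40}}

```text
clock: 15.97
position: [0.6549, 0.1562, 0.1109]
ee_rot: [0.001, 0.79, 0.613, 0.001]
contact_force: [-1.1, -0.3, 6.1]
width: 0.0389
gripper_force: 40.6
```

{"fn": "apply_moves", "kwargs": {"steps": [0,0,0,3,0,0,0,7,0,0,0,11,0,0,0,15,0,0,0,18,0,0,0,18,0,0,0,18,0,0,0,18]}}

```text
clock: 16.63
position: [0.6551, 0.1562, 0.1109]
ee_rot: [0.001, 0.685, 0.729, 0.001]
contact_force: [-1.5, -0.3, 5.4]
width: 0.0388
gripper_force: 40.6
```

```bash
python3 - <<'E'
from h import *
s=get_state();print(s['position'],s['ee_rot'],s['gripper_force'])
cc=np.array(s['position'])
for n in('scene','wrist','top'):
    c=calibration(n);a=snap(n,n+'6.png');h=cv2.cvtColor(a,cv2.COLOR_RGB2HSV);m=(((h[...,0]<8)|(h[...,0]>172))&(h[...,1]>110)&(h[...,2]>60)).astype('uint8')
    k,l,st,ce=cv2.connectedComponentsWithStats(m)
    for i in range(1,k):
        if st[i,4]>25:
            p=ray(n,*ce[i],.1 if n=='scene' else .104,c);q=ray(n,*ce[i],.082,c)
            if abs(p[0]-.53)<.13 and abs(p[1]-.17)<.1: print(n,st[i],p,'r',np.linalg.norm((p-cc)[:2]),np.degrees(np.arctan2(p[1]-.156,p[0]-.654)),'dup',q)
E
```

```text
[0.65511295 0.15622022 0.11091432] [0.00078325 0.68475056 0.72877643 0.00098509] 40.603514313697815
scene [255 274  13  14 142] [0.56926176 0.16715614 0.1       ] r 0.08654491312222186 172.49990682946495 dup [0.57860606 0.1559667  0.082     ]
scene [288 293  14  15 166] [0.4811469  0.17725238 0.1       ] r 0.1752328112394012 172.99063341599032 dup [0.48856485 0.16628366 0.082     ]
wrist [   0  217   38   62 1770] [0.5257908  0.17393927 0.104     ] r 0.13053039490916454 172.0347826299697 dup [0.50733592 0.16631773 0.082     ]
wrist [ 102  236   80   71 4271] [0.57729316 0.16621144 0.104     ] r 0.078458546813551 172.41719757512865 dup [0.56645352 0.15744726 0.082     ]
```

{"fn": "apply_moves", "kwargs": {"steps": [0,0,0,1,0,0,0,1,0,0,0,1,0,0,0,1,0,0,0,1,0,0,0,1,0,0,0,1,0,0,0,1]}}

```text
clock: 17.45
position: [0.6551, 0.1562, 0.1109]
ee_rot: [0.001, 0.678, 0.735, 0.001]
contact_force: [0.1, -0.4, 5.8]
width: 0.039
gripper_force: 40.6
```

```bash
python3 - <<'E'
from h import *
s=get_state();print(s['clock'],s['gripper_force'],s['qd'].round(3));print(sign_off())
E
```

```text
17.45 40.60110032558441 [-0.     0.001  0.     0.001 -0.     0.   ]
the job is handed in; nothing more can be done
None
```

I handed the job in at 17.5 s; no verdict came back. The duplicate stands upright and released about 5 mm from the pad's centre, and the carousel's red-capped vial is turned to the front, about 2 mm off the front spot by my estimate. The knob is still gripped at about 40 N.

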